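Third hand: press the rack deck against its sprung end panel

ROBOT

A 6-joint arm with a two-finger parallel gripper is mounted at the origin on the work surface. World frame = base frame: x ahead of the robot, y to its left, z up, the work surface at z = 0. Lengths are in mm, angles in rad, forces in N, time in s.
With the tool pointing down it reaches from about 350 to 775 mm from the base axis. Payload 7.3 kg.
Tool frame: the origin (TCP) lies between the finger pads; the fingertips stand 25 mm ahead of it and the grasp point (between the pads) lies 6 mm ahead of it; z points along the fingers, y is the line along which they close (so a half turn about z gives the same grasp; the last joint's range is limited). The gripper opens to 92 mm and grips with 3 to 60 N. Pads are 19 mm wide; open, the fingers measure 130 mm over their backs; the gripper's body (75 mm by 190 mm) begins 47 mm behind the grasp point.
Start: joints at [1.174, 0.342, 1.524, -0, 1.275, -0.146], TCP at [130.277, 508.596, 251.741] pointing down, gripper open.
Joint ranges: [-2.53, 2.53], [-0.77, 2.02], [0.04, 2.7], [-1, 4.14], [0.28, 2.66], [-3.11, 3.11]. Speed limits (rad/s): [2.57, 2.57, 3.14, 3.14, 3.14, 3.14].

INTERFACE

Orientations are given as [roll, pitch, yaw] about the fixed x, y, z axes, in that order (R = Rz(yaw) Ry(pitch) Rx(roll)).
In Python, from plant import bot gives the robot as it stands.
- The arm moves only by the tool play_rows, never from a script. Its argument "commands" is a list of rows, each an object of numbers: "x", "y", "z": the shift along the tool's x, y, z in m; "twist": the turn about the tool's z in degrees. In form: [{"x": .., "y": .., "z": .., "twist": ..}, ...]. A call has exactly 8 rows; each row is the pose to reach, as a shift and turn from the pose commanded when the call began, along the tool's axes at that moment; what a row does not reach only later rows make up. A row lasts 1/10 s, in which the tool goes at most 50 mm and 8.59 degrees, less where a joint would pass 70% of its speed; a pose out of reach is approached as far as the arm can. A call with a gripper value outside its range is refused whole. "jaw" is the closure, from 0 (fully open) to 1 (shut), set as the call begins (left out, the last holds). The fingers move at their own pace and stop on an object; the grip force is fixed at half the most. Time passes only in rows, so rows that repeat a pose let the fingers close, or fill a call up. It gives the time, the measured TCP pose, the force, the opening and the grip force at its end, in the units of the state.
- bot.get_obs(): the state, without advancing time (a new reading comes with each control period).
- bot.capture(name): name is "side" or "top"; returns a dict with "pixels" (384x512x3 uint8, red, green, blue), "fx", "fy", "cx", "cy" (pixels), "eye" and "rotation" of the camera in the world. Camera axes: x right, y down, z forward; pixel columns grow to the right and rows downward; lengths in mm; the calibration is good to about 2 mm. A picture is of the moment at which its call begins. There is no depth.
- bot.close_job(): hands the job in; it is judged then, once.
The state is a dict: "time": time; "joint_positions": joint angles; "dq": joint speeds; "tau": joint torques, N m; "tool_pos": TCP position; "tcp_rot": TCP orientation; "contact_force": force on the tool from outside, world axes, zero at the start; "moment": the same for the moment, N m; "grip_width": finger opening in mm; "finger_force": force on a finger pad.
Only numpy, scipy, OpenCV 4.12 (cv2) and the standard library are available. Lean on these libraries where they do the work, as an engineer would, in place of code of your own. Each camera call takes 0.05 s, during which the arm holds its last target. There are 200 camera calls.

TASK

Take the white deck with the six tube holes and lay it flat on the jig's narrow black bed, one end towards the white end panel and not yet pushing it. Then slide it along the bed, centred on the panel and square to it, pressing the panel back until the black pointer stands in the green zone of the scale, never as far as the red zone, and finish while still holding that steady push so that a colleague can drive the screws; nothing is put down or let go at the end. Do not disturb the blue board or the other things on the bench.

Things in the scene. Friction and masses are not known exactly. Their poses are not given: they have to be found in the camera images.
- deck: White plastic test-tube rack deck, a loose board 150 x 46 x 16 mm (x, y, z) with a row of six round through holes of 17 mm along x, about 0.1 to 0.2 kg. Origin at the centre of its underside; x along its length, z up. Its two ends and two faces are alike. It lies flat on the bench at the start.
- jig: Fixed aluminium assembly jig. Origin on the bench; +x is the pressing direction (towards the end panel), z up. Base plate 300 x 120 x 10 mm (x -130 to 170, y -60 to 60). Beyond the black bed stands the white end panel on a sprung carriage, and behind it a dark post 60 mm tall at x = 137 to 153 mm.
- bed_top (a point): Middle of the top of the jig's black bed, 50 mm above the bench, at jig x = -40 mm, y = 0. The bed is a bar 120 mm long (jig x -100 to 20 mm) and 26 mm wide, so the deck overhangs it by 10 mm on each side.
- green_zone (a point): Middle of the green zone on the scale: a flat white strip on a block beside the carriage, jig x 35 to 101 mm, y 40 to 58 mm, top 29 mm above the bench. Green covers carriage travel 12 to 24 mm, red begins at 32 mm.
- carriage (a joint): Travel of the sprung carriage with the end panel along the jig's +x, in m: 0 at rest, stop at 0.042. The spring pushes back with 500 N/m (6 N at 0.012, 12 N at 0.024), with little friction, and returns to 0 when let go. The pointer, a thin black bar over the scale strip, moves with it.
- panel_face (a point): The point on the end panel's near face (facing the jig's -x) that the middle of the deck's end should press: 58 mm above the bench, jig x = 40 mm, y = 0 at rest; moves with the carriage. The panel is white plastic, upright, 10 mm thick, 70 mm wide, 20 to 86 mm above the bench.
- spare: Blue solid board without holes, 150 x 46 x 16 mm, loose, flat on the bench; origin at the centre of its underside, x along its length. To be left alone.
- tube_rack: White rack with eight glass tubes, 70 x 170 mm, 117 mm tall; origin at the centre of its underside. Leave alone.
- amber_bottle: Amber glass bottle, 44 mm across, 85 mm tall; origin at the centre of its underside. Leave alone.
- beaker: Glass beaker, 72 mm across, 95 mm tall; origin at the centre of its underside. Leave alone.
- petri_dish: Glass dish 90 mm across with a red cap on it, 24 mm tall; origin at the centre of its underside. Leave alone.
- notebook: Notebook 210 x 150 x 12 mm with a blue pencil on it, 19 mm in all; origin at the centre of its underside. Leave alone.
- screwdriver: Screwdriver, 170 mm long, lying on the bench; x along its length. Leave alone.
- screw_tray: Grey tray of brass screws, 90 x 70 x 22 mm; origin at the centre of its underside. Leave alone.

How it is judged:
By the outcome, as a careful person would: the job done as asked, in the order asked, and still so for the second after the job is handed in, while the arm keeps its last pose, push and grip.
It also fails if it takes over 48 s, if anything falls off the work surface, if the arm or the gripper's body presses on something with over 40 N, if the wrist force passes 120 N, or if a joint passes its speed limit or range.

## Working session

There is one attempt and no reset: what is moved stays moved. The work goes in short steps, Python scripts to look and compute and a tool call to move; the robot and the scene stay as the last step left them, time stands still between calls to the robot, and variables do not carry over. Pictures are saved under pics/ and viewed, at most 10 in all, crops included, and the job is handed in when it is done.

Besides the shell and the picture viewer there is one more tool, called after ">>>" by a JSON object that holds its "api" and its "payload". play_rows: Moves the arm, as the interface text tells. Its arguments: {"type":"object","properties":{"commands":{"type":"array"},"jaw":{"type":"number"}},"required":["commands"]}

```bash
mkdir -p pics; ls; python3 - <<'E'
from plant import bot
import cv2
for n in("top","side"):
    c=bot.capture(n); cv2.imwrite(f"pics/{n}0.png",c["pixels"][:,:,::-1]); print(n,c["fx"],c["fy"],c["cx"],c["cy"],c["eye"],c["rotation"])
print(bot.get_obs())
E
```

```text
pics
top 475.3980647991045 475.3980647991045 252.98045388214564 181.75207285853426 [ 372.80604783   19.99930548 1502.83515964] [-3.04293959 -0.01669415 -1.59151298]
side 488.5787030650946 488.5787030650946 256.68673361548935 198.82246515520146 [ 340.80016329 -989.6391628  1223.48938512] [-2.4203062  -0.01868827 -0.16766093]
{'time': 0.1, 'joint_positions': array([ 1.17401282e+00,  3.42657293e-01,  1.52489858e+00, -2.52019582e-05,
        1.27541248e+00, -1.46008465e-01]), 'dq': array([-1.12585534e-03,  3.69044713e-05, -1.88042455e-03,  6.41710521e-04,
       -5.04446167e-04,  2.15591128e-04]), 'tau': array([ 2.48048716e-03, -4.31999481e+01, -2.44692475e+01,  7.21322419e-02,
        5.26315346e-02, -5.25432779e-05]), 'tool_pos': array([130.1445372 , 508.27914956, 251.12023441]), 'tcp_rot': array([-3.14022809e+00, -1.76306553e-04,  2.89082484e+00]), 'contact_force': array([ 0.48884629, -0.33531427,  0.31095185]), 'moment': array([-0.013844  ,  0.00538669,  0.0047527 ]), 'finger_force': 0.0, 'grip_width': 91.85015287408058}
```

View pics/top0.png

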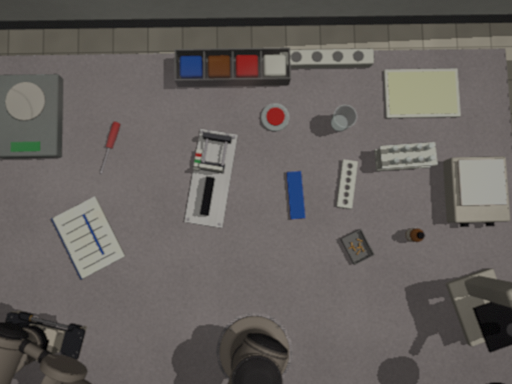

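View pics/side0.png

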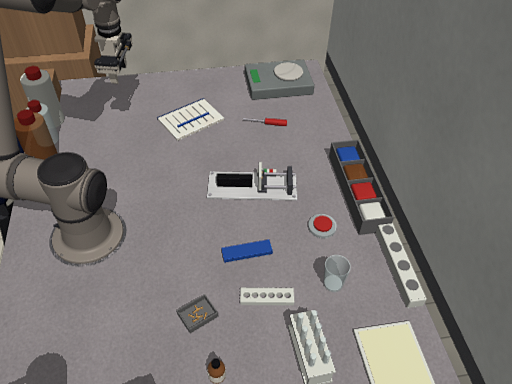

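Top view: deck near (347,184), blue spare (296,195), jig around (211,180) with bed (207,195) and the panel end at the top. Side view: deck near (267,296), jig (253,185).

```bash
cat > h.py <<'E'
import numpy as np, cv2
from scipy.spatial.transform import Rotation as R
from plant import bot
def cam(n):
    c=bot.capture(n); c["R"]=R.from_euler("xyz",c["rotation"]).as_matrix(); return c
def ray(c,p,z):
    p=np.atleast_2d(np.array(p,float)); d=np.c_[(p[:,0]-c["cx"])/c["fx"],(p[:,1]-c["cy"])/c["fy"],np.ones(len(p))]@c["R"].T
    e=np.array(c["eye"]); return (e+d*((z-e[2])/d[:,2])[:,None])[:,:2]
def proj(c,P):
    q=(np.atleast_2d(P)-np.array(c["eye"]))@c["R"]; return np.c_[q[:,0]/q[:,2]*c["fx"]+c["cx"],q[:,1]/q[:,2]*c["fy"]+c["cy"]]
def blob(c,lo,hi,near,box):
    m=cv2.inRange(c["pixels"],lo,hi); k=np.zeros_like(m); x0,y0,x1,y1=box; k[y0:y1,x0:x1]=m[y0:y1,x0:x1]
    cs=cv2.findContours(k,cv2.RETR_EXTERNAL,cv2.CHAIN_APPROX_NONE)[0]
    return max(cs,key=cv2.contourArea)
def rect(c,cnt,z):
    P=ray(c,cnt[:,0,:],z).astype(np.float32); (a,b,an)=cv2.minAreaRect(P)
    q=cv2.boxPoints((a,b,an)); e=[q[1]-q[0],q[2]-q[1]]; e=max(e,key=np.linalg.norm)
    yaw=np.arctan2(e[1],e[0]); yaw=(yaw+np.pi/2)%np.pi-np.pi/2
    return np.round(a,1),np.round(b,1),round(float(yaw),4)
E
python3 - <<'E'
from h import *
c=cam("top"); s=cam("side")
print("base px",proj(c,[[0,0,0],[130,508,250]]))
px=c["pixels"].astype(int)
print("deckrow",px[190,330:362].sum(1)//3)
print("deck top",rect(c,blob(c,(150,)*3,(255,)*3,0,(325,150,365,215)),16))
print("deck side",rect(s,blob(s,(150,)*3,(255,)*3,0,(230,280,305,310)),16))
print("plate",rect(c,blob(c,(130,)*3,(255,)*3,0,(175,120,245,235)),10))
print("bed top",rect(c,blob(c,(0,)*3,(50,)*3,0,(190,172,222,222)),50))
print("bed side",rect(s,blob(s,(0,)*3,(50,)*3,0,(205,168,254,195)),50))
print("spare",rect(c,blob(c,(0,0,90),(60,100,255),0,(280,160,312,225)),16))
a=cv2.resize(c["pixels"][120:235,175:245],None,fx=5,fy=5,interpolation=cv2.INTER_CUBIC)
b=cv2.resize(s["pixels"][150:210,200:305],None,fx=4,fy=5,interpolation=cv2.INTER_CUBIC)
o=np.zeros((575,800,3),np.uint8); o[:575,:350]=a; o[:300,360:780]=b; cv2.imwrite("pics/jig.png",o[:,:,::-1])
E
```

```text
base px [[253.8362058  350.70127785]
 [ 55.67024454 328.33760207]]
deckrow [109 111 113 111 100  81  70  66  87 134 159 161 161 161 158 147 137 138
 145 155 160 161 160 153 132 113 109 111 111 111 110 110]
deck top (array([ 508.3, -304.6]), array([ 40.3, 143.8]), -0.1655)
deck side (array([ 508.7, -303.2]), array([ 47.9, 150.5]), -0.1571)
plate (array([536.4, 123.6]), array([117.8, 297.5]), -0.1802)
bed top (array([476.2, 135.1]), array([ 23.5, 115.2]), -0.1807)
bed side (array([474. , 117.7]), array([ 54.7, 113.6]), -0.1503)
spare (array([ 475.9, -140.1]), array([147.4,  45.3]), 0.0587)
```

View pics/jig.png

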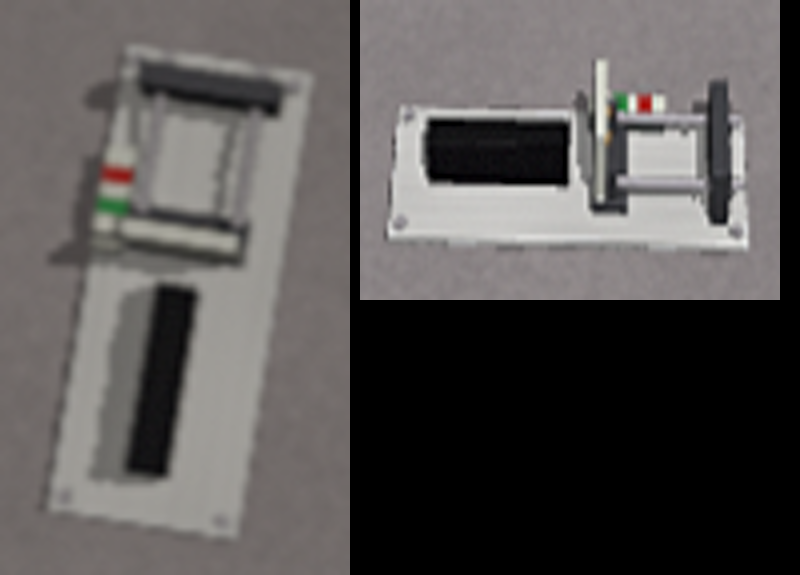

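```bash
cat >> h.py <<'E'
def go(x,y,z,yaw):
    o=bot.get_obs(); y0=o["tcp_rot"][2]; d=np.array([x,y,z])-o["tool_pos"]; r=R.from_euler("xyz",[np.pi,0,y0]).inv().apply(d)
    t=np.degrees((y0-yaw+np.pi)%(2*np.pi)-np.pi)
    print("t",round(o["time"],2),"pos",o["tool_pos"].round(1),"yaw",o["tcp_rot"].round(3),"F",np.round(o["contact_force"],1),"w",round(o["grip_width"],1),"ff",round(float(o["finger_force"]),1)); print("shift m",(r/1000).round(4),"twist",round(t,2))
E
echo
```

>>> {"api": "play_rows", "payload": {"commands": [{"x": -0.02,"y": -0.015,"z": 0,"twist": 0},{"x": -0.06,"y": -0.04,"z": 0,"twist": -1},{"x": -0.1,"y": -0.07,"z": 0,"twist": -2},{"x": -0.14,"y": -0.1,"z": 0,"twist": -3},{"x": -0.18,"y": -0.125,"z": 0,"twist": -4},{"x": -0.22,"y": -0.15,"z": 0,"twist": -5},{"x": -0.26,"y": -0.18,"z": 0,"twist": -5},{"x": -0.3,"y": -0.21,"z": 0,"twist": -5}]}}

```text
time: 1.0
tool_pos: [369.6, 229.0, 251.8]
tcp_rot: [3.141, 0.0, 2.978]
contact_force: [0.6, 1.0, -0.1]
grip_width: 91.8
finger_force: 0.0
```

```bash
python3 -c "
from h import *
go(508.5,-304,200,np.pi-.161)"
```

```text
t 1.0 pos [369.6 229.  251.8] yaw [3.141 0.    2.978] F [ 0.6  1.  -0.1] w 91.8 ff 0.0
shift m [-0.2236 -0.5034  0.0518] twist -0.13
```

>>> {"api": "play_rows", "payload": {"commands": [{"x": -0.02,"y": -0.04,"z": 0,"twist": 0},{"x": -0.035,"y": -0.08,"z": 0,"twist": 0},{"x": -0.05,"y": -0.12,"z": 0,"twist": 0},{"x": -0.07,"y": -0.16,"z": 0,"twist": 0},{"x": -0.09,"y": -0.2,"z": 0,"twist": 0},{"x": -0.105,"y": -0.24,"z": 0,"twist": 0},{"x": -0.125,"y": -0.28,"z": 0,"twist": 0},{"x": -0.14,"y": -0.32,"z": 0,"twist": 0}]}}

```text
time: 1.8
tool_pos: [455.1, -109.8, 251.7]
tcp_rot: [3.141, 0.0, 2.978]
contact_force: [0.9, 0.6, 0.0]
grip_width: 91.8
finger_force: 0.0
```

>>> {"api": "play_rows", "payload": {"commands": [{"x": -0.02,"y": -0.04,"z": 0,"twist": 0},{"x": -0.035,"y": -0.08,"z": 0.01,"twist": 0},{"x": -0.05,"y": -0.12,"z": 0.03,"twist": 0},{"x": -0.07,"y": -0.15,"z": 0.05,"twist": 0},{"x": -0.08,"y": -0.17,"z": 0.05,"twist": 0},{"x": -0.084,"y": -0.18,"z": 0.05,"twist": 0},{"x": -0.084,"y": -0.183,"z": 0.05,"twist": 0},{"x": -0.084,"y": -0.183,"z": 0.05,"twist": 0}]}}

```text
time: 2.6
tool_pos: [507.7, -301.6, 202.1]
tcp_rot: [3.141, 0.0, 2.978]
contact_force: [0.1, 0.2, -0.5]
grip_width: 91.6
finger_force: 0.0
```

```bash
python3 -c "
from h import *
go(508.5,-304,29,np.pi-.161)
s=cam('side');t=cam('top')
cv2.imwrite('pics/pre.png',np.hstack([cv2.resize(s['pixels'][220:320,200:320],(480,400)),cv2.resize(t['pixels'][140:240,310:390],(320,400))])[:,:,::-1])"
```

```text
t 2.6 pos [ 507.7 -301.6  202.1] yaw [3.141 0.    2.978] F [ 0.1  0.2 -0.5] w 91.6 ff 0.0
shift m [-0.0012 -0.0023  0.1731] twist -0.14
```

View pics/pre.png

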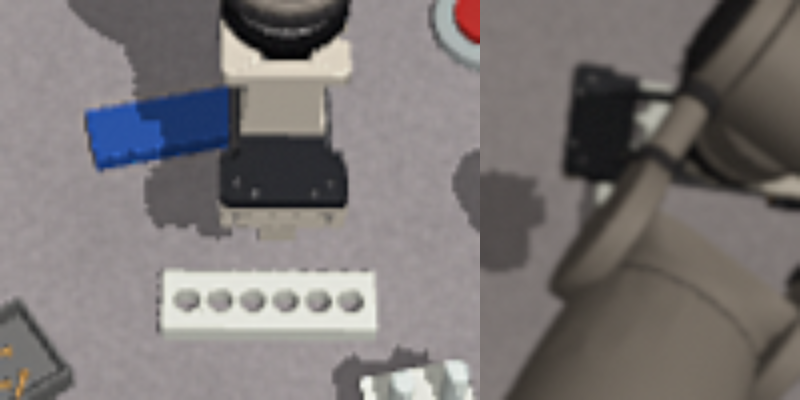

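The pre-grasp picture shows the gripper above the deck in line with it (deck row at 160–375, 300 in the crop). The rack corner comes close, at crop (360,380), so I'm checking its clearance.

```bash
python3 -c "
from h import *
s=bot;c=cam('side');t=cam('top')
for z in(0,60,117): print(z,ray(c,[[290,315],[317,310]],z).round(),ray(t,[[378,146],[380,170]],z).round())"
```

```text
0 [[ 563. -368.]
 [ 640. -365.]] [[ 629. -413.]
 [ 551. -415.]]
60 [[ 552. -398.]
 [ 626. -395.]] [[ 619. -395.]
 [ 544. -398.]]
117 [[ 541. -427.]
 [ 612. -424.]] [[ 609. -379.]
 [ 537. -381.]]
```

>>> {"api": "play_rows", "payload": {"commands": [{"x": 0.015,"y": -0.002,"z": 0.01,"twist": 0},{"x": 0.024,"y": -0.002,"z": 0.04,"twist": 0},{"x": 0.024,"y": -0.002,"z": 0.075,"twist": 0},{"x": 0.024,"y": -0.002,"z": 0.11,"twist": 0},{"x": 0.024,"y": -0.002,"z": 0.14,"twist": 0},{"x": 0.024,"y": -0.002,"z": 0.16,"twist": 0},{"x": 0.024,"y": -0.002,"z": 0.17,"twist": 0},{"x": 0.024,"y": -0.002,"z": 0.173,"twist": 0}]}}

```text
time: 3.6
tool_pos: [483.8, -299.5, 28.2]
tcp_rot: [3.141, -0.001, 2.979]
contact_force: [-0.5, -0.2, -0.2]
grip_width: 91.9
finger_force: 0.0
```

>>> {"api": "play_rows", "payload": {"commands": [{"x": 0,"y": 0,"z": 0,"twist": 0},{"x": 0,"y": 0,"z": 0,"twist": 0},{"x": 0,"y": 0,"z": 0,"twist": 0},{"x": 0,"y": 0,"z": 0,"twist": 0},{"x": 0,"y": 0,"z": 0,"twist": 0},{"x": 0,"y": 0,"z": 0,"twist": 0},{"x": 0,"y": 0,"z": 0,"twist": 0},{"x": 0,"y": 0,"z": 0,"twist": 0}], "jaw": 1}}

```text
time: 4.4
tool_pos: [483.9, -300.1, 28.8]
tcp_rot: [3.142, 0.0, 2.978]
contact_force: [0.3, 0.8, 1.8]
grip_width: 45.8
finger_force: 30.0
```

```bash
python3 -c "
from h import *
go(484,-300,29,np.pi-.161)"
```

```text
t 4.4 pos [ 483.9 -300.1   28.8] yaw [3.142 0.    2.978] F [0.3 0.8 1.8] w 45.8 ff 30.0
shift m [-0.0001  0.0002 -0.0002] twist -0.14
```

>>> {"api": "play_rows", "payload": {"commands": [{"x": 0,"y": 0,"z": -0.01,"twist": 0},{"x": 0,"y": 0,"z": -0.03,"twist": 0},{"x": 0,"y": 0,"z": -0.055,"twist": 0},{"x": 0,"y": 0,"z": -0.08,"twist": 0},{"x": 0,"y": 0,"z": -0.105,"twist": 0},{"x": 0,"y": 0,"z": -0.13,"twist": 0},{"x": 0,"y": 0,"z": -0.145,"twist": 0},{"x": 0,"y": 0,"z": -0.15,"twist": 0}]}}

```text
time: 5.2
tool_pos: [484.4, -300.5, 181.0]
tcp_rot: [-3.14, 0.003, 2.978]
contact_force: [1.0, -0.0, -1.8]
grip_width: 45.6
finger_force: 30.0
```

>>> {"api": "play_rows", "payload": {"commands": [{"x": 0.003,"y": 0.01,"z": 0,"twist": 0},{"x": 0.008,"y": 0.03,"z": 0,"twist": 0},{"x": 0.015,"y": 0.06,"z": 0,"twist": 0},{"x": 0.024,"y": 0.095,"z": 0,"twist": 0},{"x": 0.033,"y": 0.13,"z": 0,"twist": 0},{"x": 0.042,"y": 0.165,"z": 0,"twist": 0},{"x": 0.051,"y": 0.2,"z": 0,"twist": 0},{"x": 0.06,"y": 0.235,"z": 0,"twist": 0}]}}

```text
time: 6.0
tool_pos: [461.5, -56.3, 177.6]
tcp_rot: [3.141, -0.003, 2.978]
contact_force: [1.2, 0.1, 0.2]
grip_width: 45.6
finger_force: 30.0
```

>>> {"api": "play_rows", "payload": {"commands": [{"x": 0.009,"y": 0.035,"z": 0,"twist": 0},{"x": 0.018,"y": 0.07,"z": 0,"twist": 0},{"x": 0.027,"y": 0.105,"z": 0,"twist": 0.3},{"x": 0.036,"y": 0.14,"z": 0,"twist": 0.6},{"x": 0.044,"y": 0.165,"z": 0,"twist": 0.95},{"x": 0.048,"y": 0.183,"z": 0,"twist": 0.95},{"x": 0.05,"y": 0.193,"z": 0,"twist": 0.95},{"x": 0.05,"y": 0.193,"z": 0,"twist": 0.95}]}}

```text
time: 6.8
tool_pos: [444.2, 141.0, 178.0]
tcp_rot: [-3.141, -0.002, 2.963]
contact_force: [0.8, -0.0, -0.4]
grip_width: 45.9
finger_force: 30.0
```

```bash
python3 -c "
from h import *
go(445.3,140.3,90,np.pi-.18)
s=cam('side');t=cam('top')
cv2.imwrite('pics/over.png',np.hstack([cv2.resize(s['pixels'][110:210,190:310],(480,400)),cv2.resize(t['pixels'][120:240,170:266],(320,400))])[:,:,::-1])"
```

```text
t 6.8 pos [444.2 141.  178. ] yaw [-3.141e+00 -2.000e-03  2.963e+00] F [ 0.8 -0.  -0.4] w 45.9 ff 30.0
shift m [-0.0013 -0.0005  0.088 ] twist 0.11
```

View pics/over.png

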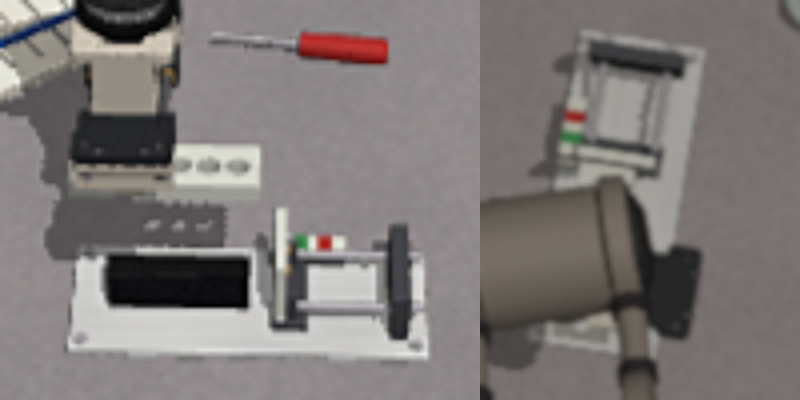

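The deck is held level above the jig (side crop holes at about (183–238,165)), with the panel and scale clear. Lowering to just above the bed.

>>> {"api": "play_rows", "payload": {"commands": [{"x": -0.001,"y": 0,"z": 0.01,"twist": 0},{"x": -0.001,"y": 0,"z": 0.025,"twist": 0},{"x": -0.001,"y": 0,"z": 0.045,"twist": 0},{"x": -0.001,"y": 0,"z": 0.06,"twist": 0},{"x": -0.001,"y": 0,"z": 0.075,"twist": 0},{"x": -0.001,"y": 0,"z": 0.085,"twist": 0.1},{"x": -0.001,"y": 0,"z": 0.09,"twist": 0.1},{"x": -0.001,"y": 0,"z": 0.09,"twist": 0.1}]}}

```text
time: 7.7
tool_pos: [445.8, 139.5, 88.1]
tcp_rot: [-3.141, -0.001, 2.959]
contact_force: [-0.3, 0.4, 0.2]
grip_width: 45.5
finger_force: 30.0
```

```bash
python3 -c "
from h import *
go(445.3,140.3,78.8,np.pi-.18)
s=cam('side');t=cam('top')
cv2.imwrite('pics/low.png',np.hstack([cv2.resize(s['pixels'][150:210,220:300],(480,360),interpolation=2),cv2.resize(t['pixels'][130:220,180:260],(320,360),interpolation=2)])[:,:,::-1])"
```

```text
t 7.7 pos [445.8 139.5  88.1] yaw [-3.141e+00 -1.000e-03  2.959e+00] F [-0.3  0.4  0.2] w 45.5 ff 30.0
shift m [0.0006 0.0007 0.0093] twist -0.15
```

View pics/low.png

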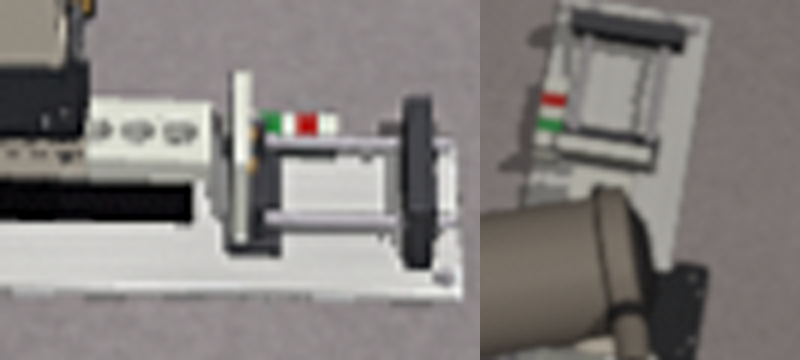

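The deck end (side crop x≈212) is about 9 mm short of the panel (x≈232). Checking the centring with subpixel edges from the first pictures and the present one.

```bash
python3 - <<'E'
from h import *
t=cam("top");s=cam("side")
T=cv2.imread("pics/top0.png",0).astype(np.float32);S=cv2.imread("pics/side0.png",0).astype(np.float32);N=cv2.cvtColor(s["pixels"],cv2.COLOR_RGB2GRAY).astype(np.float32)
yaw=-.18;u=np.array([np.cos(yaw),np.sin(yaw)]);v=np.array([-u[1],u[0]]);o=np.array([476.8,134.5])+40*u
def prof(img,c,jx,z,ys):
    P=np.array([np.r_[o+jx*u+y*v,z] for y in ys]); q=proj(c,P).astype(np.float32)
    return cv2.remap(img,q[:,0].reshape(1,-1),q[:,1].reshape(1,-1),cv2.INTER_LINEAR)[0]
def edges(name,img,c,jxs,z,lo,hi):
    ys=np.arange(lo,hi,.5); p=np.mean([prof(img,c,j,z,ys) for j in jxs],0); g=cv2.GaussianBlur(np.gradient(p).reshape(1,-1),(0,0),3)[0]
    k=[i for i in range(2,len(g)-2) if abs(g[i])>=abs(g[i-1:i+2]).max() and abs(g[i])>1.2]
    print(name,[(float(ys[i]),round(float(g[i]),1)) for i in k])
for j in(range(-90,-60,5),range(-15,12,5)): edges("bed top y",T,t,j,50,-40,40); edges("bed side y",S,s,j,50,-60,40)
edges("panel top y",T,t,[43,45,47],86,-60,60); edges("panel side y",S,s,[43,45,47],86,-60,60)
for j in(range(-110,-100,5),range(-125,-110,5)): edges("plate top",T,t,j,10,-80,80)
edges("plate side",S,s,range(-10,25,5),10,-90,-40); edges("plate side",S,s,range(110,130,5),10,-90,-40)
zt=bot.get_obs()["tool_pos"][2]-28.8+16
edges("deck now side",N,s,range(0,20,4),zt,-60,60)
p=bot.get_obs()["tool_pos"][:2]-o; print("tcp jig",p@u,p@v)
E
```

```text
bed top y [(-13.0, -8.8), (13.0, 5.6), (33.5, 3.2)]
bed side y [(-47.5, -12.4), (12.0, 11.8), (21.5, -5.9)]
bed top y [(-13.0, -8.7), (13.0, 5.5), (33.0, 2.9)]
bed side y [(-45.5, -17.5), (14.0, 9.8), (23.5, -6.1)]
panel top y [(-40.5, -5.1), (-34.0, 5.4), (35.0, -3.3), (41.5, 3.7), (53.0, -5.7)]
panel side y [(-34.0, 4.3), (35.5, -5.5)]
plate top [(-59.5, 3.3), (39.0, 1.5), (60.0, -4.2)]
plate top [(-59.0, 3.1), (-43.5, 1.3), (46.5, -1.6), (60.5, -4.1), (67.0, 1.3)]
plate side [(-59.5, 5.3), (-53.0, -1.6)]
plate side [(-59.5, 3.9)]
deck now side [(-39.0, 8.0), (-21.5, 3.8), (-7.5, -3.7), (6.5, 3.3), (25.0, -4.9)]
tcp jig -70.82386685094549 -0.08211191328585972
```

>>> {"api": "play_rows", "payload": {"commands": [{"x": 0,"y": 0,"z": 0.002,"twist": 0},{"x": 0,"y": 0,"z": 0.004,"twist": 0},{"x": 0,"y": 0,"z": 0.006,"twist": 0},{"x": 0,"y": 0,"z": 0.007,"twist": 0},{"x": 0,"y": 0,"z": 0.008,"twist": 0},{"x": 0,"y": 0,"z": 0.0085,"twist": 0},{"x": 0,"y": 0,"z": 0.009,"twist": 0},{"x": 0,"y": 0,"z": 0.009,"twist": 0}]}}

```text
time: 8.7
tool_pos: [446.0, 139.9, 79.7]
tcp_rot: [3.142, -0.0, 2.96]
contact_force: [0.4, 0.0, -1.3]
grip_width: 45.9
finger_force: 30.0
```

```bash
python3 -c "
from h import *
for i in range(3): cam('top'); go(445.3,140.3,78.8,np.pi-.18)"
```

```text
t 8.75 pos [446.  139.9  79.7] yaw [3.142 0.    2.96 ] F [ 0.4 -0.3 -1.3] w 45.6 ff 30.0
shift m [0.0008 0.0003 0.0009] twist -0.11
t 8.8 pos [446.  139.9  79.7] yaw [3.142 0.    2.96 ] F [ 0.7 -0.2 -1.8] w 45.8 ff 30.0
shift m [0.0008 0.0002 0.0009] twist -0.11
t 8.85 pos [446.1 139.9  79.7] yaw [3.141 0.    2.96 ] F [-0.1  0.6 -1.5] w 45.6 ff 30.0
shift m [0.0008 0.0002 0.0009] twist -0.11
```

>>> {"api": "play_rows", "payload": {"commands": [{"x": 0,"y": 0,"z": 0.0005,"twist": 0},{"x": 0,"y": 0,"z": 0.001,"twist": 0},{"x": 0,"y": 0,"z": 0.001,"twist": 0},{"x": 0,"y": 0,"z": 0.001,"twist": 0},{"x": 0,"y": 0,"z": 0.001,"twist": 0},{"x": 0,"y": 0,"z": 0.001,"twist": 0},{"x": 0,"y": 0,"z": 0.001,"twist": 0},{"x": 0,"y": 0,"z": 0.001,"twist": 0}]}}

```text
time: 9.65
tool_pos: [446.1, 139.9, 78.8]
tcp_rot: [3.141, 0.0, 2.96]
contact_force: [-0.4, 0.4, 1.4]
grip_width: 45.8
finger_force: 30.0
```

>>> {"api": "play_rows", "payload": {"commands": [{"x": 0,"y": 0,"z": 0.0003,"twist": 0},{"x": 0,"y": 0,"z": 0.0004,"twist": 0},{"x": 0,"y": 0,"z": 0.0004,"twist": 0},{"x": 0,"y": 0,"z": 0.0004,"twist": 0},{"x": 0,"y": 0,"z": 0.0004,"twist": 0},{"x": 0,"y": 0,"z": 0.0004,"twist": 0},{"x": 0,"y": 0,"z": 0.0004,"twist": 0},{"x": 0,"y": 0,"z": 0.0004,"twist": 0}]}}

```text
time: 10.45
tool_pos: [446.1, 139.9, 78.8]
tcp_rot: [3.141, 0.0, 2.96]
contact_force: [-2.2, -0.5, 7.2]
grip_width: 45.7
finger_force: 30.0
```

>>> {"api": "play_rows", "payload": {"commands": [{"x": -0.001,"y": 0,"z": 0,"twist": 0},{"x": -0.003,"y": 0,"z": 0,"twist": 0},{"x": -0.005,"y": 0,"z": 0,"twist": 0},{"x": -0.008,"y": 0,"z": 0,"twist": 0},{"x": -0.011,"y": 0,"z": 0,"twist": 0},{"x": -0.013,"y": 0,"z": 0,"twist": 0},{"x": -0.015,"y": 0,"z": 0,"twist": 0},{"x": -0.015,"y": 0,"z": 0,"twist": 0}]}}

```text
time: 11.25
tool_pos: [459.8, 137.5, 78.8]
tcp_rot: [-3.142, -0.002, 2.96]
contact_force: [-5.4, 0.9, 11.3]
grip_width: 45.8
finger_force: 30.0
```

```bash
python3 -c "
from h import *
go(445.3,140.3,78.8,np.pi-.18)
s=cam('side');t=cam('top')
cv2.imwrite('pics/push.png',np.hstack([cv2.resize(s['pixels'][150:210,220:300],(480,360),interpolation=2),cv2.resize(t['pixels'][130:220,180:260],(320,360),interpolation=2)])[:,:,::-1])"
```

```text
t 11.25 pos [459.8 137.5  78.8] yaw [-3.142e+00 -2.000e-03  2.960e+00] F [-5.4  0.9 11.3] w 45.8 ff 30.0
shift m [0.0148 0.0002 0.    ] twist -0.1
```

View pics/push.png

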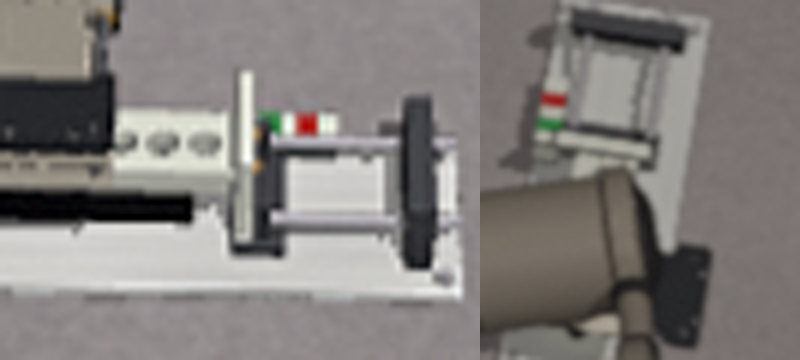

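>>> {"api": "play_rows", "payload": {"commands": [{"x": -0.001,"y": 0,"z": -0.0001,"twist": 0},{"x": -0.003,"y": 0,"z": -0.0002,"twist": 0},{"x": -0.006,"y": 0,"z": -0.0002,"twist": 0},{"x": -0.008,"y": 0,"z": -0.0002,"twist": 0},{"x": -0.01,"y": 0,"z": -0.0002,"twist": 0},{"x": -0.012,"y": 0,"z": -0.0002,"twist": 0},{"x": -0.013,"y": 0,"z": -0.0002,"twist": 0},{"x": -0.013,"y": 0,"z": -0.0002,"twist": 0}]}}

```text
time: 12.15
tool_pos: [470.1, 135.4, 78.8]
tcp_rot: [-3.141, -0.007, 2.96]
contact_force: [-13.2, 3.1, 16.4]
grip_width: 45.9
finger_force: 30.0
```

```bash
python3 -c "
from h import *
go(445.3,140.3,78.8,np.pi-.18)
s=cam('side');t=cam('top')
cv2.imwrite('pics/push2.png',np.hstack([cv2.resize(s['pixels'][150:210,220:300],(480,360),interpolation=2),cv2.resize(t['pixels'][130:220,180:260],(320,360),interpolation=2)])[:,:,::-1])
S0=cv2.imread('pics/side0.png',0).astype(np.float32);N=cv2.cvtColor(s['pixels'],cv2.COLOR_RGB2GRAY).astype(np.float32)
u=np.array([np.cos(-.18),np.sin(-.18)]);v=np.array([-u[1],u[0]]);o=np.array([476.8,134.5])+40*u
for im in(S0,N):
  xs=np.arange(25,85,.5);p=0
  for y in(27,30,32):
    q=proj(s,[np.r_[o+x*u+y*v,84] for x in xs]).astype(np.float32);p=p+cv2.remap(im,q[:,:1],q[:,1:],1)[:,0]/3
  g=np.gradient(cv2.GaussianBlur(p.reshape(1,-1),(0,0),2)[0]);print('panel x edges',xs[g.argmax()],xs[g.argmin()])
"
```

```text
t 12.15 pos [470.1 135.4  78.8] yaw [-3.141 -0.007  2.96 ] F [-13.2   3.1  16.4] w 45.9 ff 30.0
shift m [ 0.0252  0.0003 -0.    ] twist -0.08
panel x edges 40.5 50.0
panel x edges 54.0 61.0
```

View pics/push2.png

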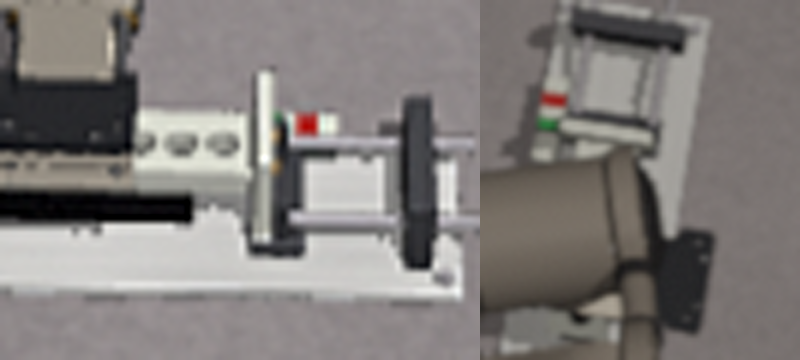

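>>> {"api": "play_rows", "payload": {"commands": [{"x": -0.001,"y": 0.0002,"z": -0.0001,"twist": 0},{"x": -0.002,"y": 0.0005,"z": -0.0002,"twist": 0},{"x": -0.003,"y": 0.0005,"z": -0.0002,"twist": 0},{"x": -0.004,"y": 0.0005,"z": -0.0002,"twist": 0},{"x": -0.005,"y": 0.0005,"z": -0.0002,"twist": 0},{"x": -0.005,"y": 0.0005,"z": -0.0002,"twist": 0},{"x": -0.005,"y": 0.0005,"z": -0.0002,"twist": 0},{"x": -0.005,"y": 0.0005,"z": -0.0002,"twist": 0}]}}

```text
time: 13.05
tool_pos: [474.0, 134.8, 78.7]
tcp_rot: [-3.14, -0.01, 2.96]
contact_force: [-16.3, 2.1, 17.3]
grip_width: 45.7
finger_force: 30.0
```

```bash
cat > m.py <<'E'
from h import *
go(445.3,140.3,78.8,np.pi-.18)
s=cam('side');t=cam('top')
cv2.imwrite('pics/push3.png',np.hstack([cv2.resize(s['pixels'][150:210,220:300],(480,360),interpolation=2),cv2.resize(t['pixels'][140:180,190:225],(315,360),interpolation=2)])[:,:,::-1])
T0=cv2.cvtColor(t['pixels'],cv2.COLOR_RGB2GRAY).astype(np.float32);N=cv2.cvtColor(s['pixels'],cv2.COLOR_RGB2GRAY).astype(np.float32)
O=cv2.imread('pics/top0.png',0).astype(np.float32)
u=np.array([np.cos(-.18),np.sin(-.18)]);v=np.array([-u[1],u[0]]);o=np.array([476.8,134.5])+40*u
p=bot.get_obs()['tool_pos'][:2]-o; print('tcp jig',p@u,p@v)
for c,im in((t,O),(t,T0),(s,N)):
  xs=np.arange(25,85,.5);p=0
  for y in(22,26,30):
    q=proj(c,[np.r_[o+x*u+y*v,85] for x in xs]).astype(np.float32);p=p+cv2.remap(im,q[:,:1],q[:,1:],1)[:,0]/3
  g=np.gradient(cv2.GaussianBlur(p.reshape(1,-1),(0,0),2)[0]);print('panel x edges',xs[g.argmax()],xs[g.argmin()])
E
python3 m.py
```

```text
t 13.05 pos [474.  134.8  78.7] yaw [-3.14 -0.01  2.96] F [-16.3   2.1  17.3] w 45.7 ff 30.0
shift m [ 0.0292  0.0002 -0.0001] twist -0.09
tcp jig -42.80668443856454 -0.15519944529576832
panel x edges 39.5 50.5
panel x edges 57.0 66.5
panel x edges 57.0 67.0
```

View pics/push3.png

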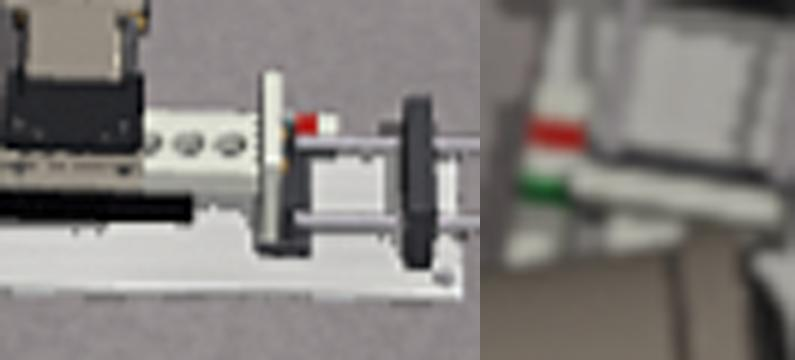

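The pointer stands mid-green in the top view. The panel edge has moved from about 40 to 57 mm in both views, so travel is about 17 mm. Holding once to check it is steady, then handing in.

>>> {"api": "play_rows", "payload": {"commands": [{"x": 0,"y": 0,"z": 0,"twist": 0},{"x": 0,"y": 0,"z": 0,"twist": 0},{"x": 0,"y": 0,"z": 0,"twist": 0},{"x": 0,"y": 0,"z": 0,"twist": 0},{"x": 0,"y": 0,"z": 0,"twist": 0},{"x": 0,"y": 0,"z": 0,"twist": 0},{"x": 0,"y": 0,"z": 0,"twist": 0},{"x": 0,"y": 0,"z": 0,"twist": 0}]}}

```text
time: 13.95
tool_pos: [474.0, 134.8, 78.8]
tcp_rot: [-3.14, -0.009, 2.96]
contact_force: [-16.1, 1.8, 17.3]
grip_width: 45.9
finger_force: 30.0
```

```bash
python3 m.py; python3 -c "
from plant import bot
print(bot.close_job())"
```

```text
t 13.95 pos [474.  134.8  78.8] yaw [-3.14  -0.009  2.96 ] F [-16.1   1.8  17.3] w 45.9 ff 30.0
shift m [ 0.0292  0.0002 -0.    ] twist -0.09
tcp jig -42.812523172972995 -0.16047294718539312
panel x edges 39.5 50.5
panel x edges 57.0 66.5
panel x edges 57.0 67.0
the job is handed in; nothing more can be done
None
```

I handed the job in at about 14 s with the deck on the bed, still gripped and pushing the panel back about 17 mm (green is 12–24 mm), steady over the last 0.9 s and within about 1 mm of centre; the gripper is tipped about 0.5°, so the deck's rear end may sit up to about 1 mm off the bed.

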